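# Find the hidden catch of the bearing chest and open its drawer

## Robot

A 6-joint arm with a two-finger parallel gripper is mounted at the origin on the work surface. World frame = base frame: x ahead of the robot, y to its left, z up, the work surface at z = 0. Lengths are in m, angles in rad, forces in N, time in s.
With the tool pointing down it reaches from about 0.375 to 0.9 m from the base axis. Payload 3.1 kg.
Tool frame: the origin (TCP) lies between the finger pads; the fingertips stand 17 mm ahead of it and the grasp point (between the pads) lies 2 mm behind it (robot.nose_length is the distance from the TCP to the fingertips, in m); z points along the fingers, y is the line along which they close (so a half turn about z gives the same grasp; the last joint's range is limited). The gripper opens to 87 mm and grips with 3 to 60 N. Pads are 19 mm wide; open, the fingers measure 117 mm over their backs; the gripper's body (75 mm by 190 mm) begins 51 mm behind the grasp point.
Start: joints at [0.936, 0.527, 1.433, -0, 1.181, -0.178], TCP at [0.275, 0.561, 0.24] pointing down, gripper open.
Joint ranges: [-3.08, 3.08], [-0.75, 2.2], [0.22, 2.44], [-1.43, 4.57], [0, 2.65], [-2.85, 2.85]. Speed limits (rad/s): [2.79, 2.79, 3.14, 3.14, 3.14, 3.14].

## Interface

Orientations are given as a unit quaternion [x, y, z, w].
In Python, from rig import robot, cams gives the robot as it stands.
- The arm moves only by the shell command python3 -m pendant 'ROWS' [FORCE]. ROWS is JSON, a list of rows, each an object with "jaw": the opening, from 0 (shut) to 1 (fully open); "linear": the shift along the tool's x, y, z in cm, a list of three; "twist": the turn about the tool's z in degrees. A call has 1 to 12 rows; each row shifts and turns the commanded pose from where the row before left it, along the tool's axes as they then stand; what a row does not reach is not made up. A row lasts 1/12 s, in which the tool goes at most 41.7 mm and 7.16 degrees, less where a joint would pass 70% of its speed; a pose out of reach is approached as far as the arm can. A call is refused whole if a number of a shift passes 4.17 or a number of a turn 7.16, either way. A call with a gripper value outside its range is refused whole. The fingers move at their own pace and stop on an object; FORCE is the grip in N (left out, the last holds). Time passes only in rows, so rows that do not move let the fingers close. It gives the time, the measured TCP pose, the force, the opening and the grip force at its end, in the units of the state.
- robot.get_obs(): the state, without advancing time (a new reading comes with each control period).
- cams.camera(name): name is "scene" or "top"; returns a dict with "color" (420x560x3 uint8, blue, green, red), "depth" (420x560 float32, m along the optical axis (not along the pixel's ray), 0 where there is no reading), "fov_y" (degrees; the focal length in pixels is half the picture's height over the tangent of half this angle, whatever the lens; pixels are square), "cx", "cy" (the principal point, pixels), "view" (4x4, takes a point from world to camera coordinates). Camera axes: x right, y down, z forward; pixel columns grow to the right and rows downward; lengths in m; the calibration is good to about 2 mm. A picture is of the moment at which its call begins.
- robot.hand_in(): hands the job in; it is judged then, once.
The state is a dict: "time": time; "q": joint angles; "joint_velocities": joint speeds; "joint_torque": joint torques, N m; "position": TCP position; "tool_rot": TCP orientation; "ft_force": force on the tool from outside, world axes, zero at the start; "moment": the same for the moment, N m; "grip_width": finger opening in m; "grip_force": force on a finger pad.
Only numpy, scipy, OpenCV 4.12 (cv2) and the standard library are available. Lean on these libraries where they do the work, as an engineer would, in place of code of your own. Each camera call takes 0.05 s, during which the arm holds its last target. There are 200 camera calls.

## Task

Open the locked drawer of the grey bearing chest. Its catch is one of the look-alike steel plates in the floor of the groove along the top front edge: slide the closed gripper along the groove with a light push (a few newtons, never as much as 25 N) until it sinks in, press the catch right down so that the drawer springs out and let the catch come back up, then pull the drawer by its bar handle all the way out and let go. Leave the other things on the bench and on the chest where they are.

Things in the scene. Friction and masses are not known exactly. Their poses are not given: they have to be found in the camera images.
- chest: Low grey steel bearing chest bolted to the bench, 240 deep (x) x 440 wide (y) x 130 high mm; origin at the centre of its underside, x from its front to its back, z up. Its top's front edge has a straight groove: 44 wide (x = -107 to -63), 180 long (y = -90 to 90), 8 deep. Below it the drawer front (12 thick, face at x = -132 when shut) looks to -x.
- groove_mid (a point): Middle of the groove's floor, at (-85, 0, 122) mm in the chest's frame, on the plates' top surface. The floor is a row of look-alike flush steel plates, each 48 mm long along the groove with 2 mm seams; all are rigid save one, the catch. Looks do not tell which, and the seams shift from one start to the next.
- catch (a joint): How far the sprung catch plate is pressed into its recess (m): 0 flush with the groove's floor, 0.014 at its stop. It takes about 1 N to start, 7 N at 10 mm, 10 N at the stop, and comes back up by itself. Pressed 10 mm or more it lets the drawer go; 12 to 13 mm is sure.
- drawer (a joint): how far the drawer is out (m): 0 shut, 0.10 at its stop. Shut, it is locked and does not move when pulled. Once the catch is pressed a spring pushes it out by about 35 mm within a second; from there it slides with about 2 to 5 N and stays where it is left.
- drawer_handle (a point): middle of the drawer's handle, a level round bar 11 mm thick and 120 mm long along the chest's y, 45 mm before the drawer's face, at (-177, 0, 95) mm in the chest's frame when shut; it moves with the drawer to the chest's -x. There are 39 mm free between bar and face.
- gear: dark gear wheel, 76 mm across, 30 mm high, lying on the rear part of the chest's top; a bystander (origin: under its centre)
- bearing: bearing ring, 62 mm across, 18 mm high, lying on the rear part of the chest's top; a bystander (origin: under its centre)
- oil_can: oil can, 100 mm across, 190 mm high, on the bench left of the chest; a bystander (origin: under its centre)
- spray_can: spray can, 64 mm across, 190 mm high, on the bench left of the chest; a bystander (origin: under its centre)
- flange: brass flange plate 110 x 90 x 12 mm, flat on the bench, left; a bystander (origin: under its centre)
- hammer: hammer, 260 mm long, on the bench, right; a bystander (origin: near its middle)
- wrench: wrench, 200 mm long, on the bench, right; a bystander (origin: near its middle)
- nut_tray: tray of nuts 140 x 100 x 35 mm, on the bench right of the chest; a bystander (origin: under its centre)
- groove_left (a point): Left end of the groove's floor, at (-85, 90, 122) mm in the chest's frame. The catch lies wholly inside the groove, its middle anywhere within 60 mm of the groove's middle. Closed fingertips (say 27 x 20 mm) pushed down with 4 to 6 N stay up on rigid plates and on seams, and sink 4 to 8 mm once they stand wholly on the catch.
- groove_right (a point): Right end of the groove's floor, at (-85, -90, 122) mm in the chest's frame.

How it is judged:
By the outcome, as a careful person would: the job done as asked, in the order asked, and still so for the second after the job is handed in, with the robot touching nothing.
It also fails if it takes over 72 s, if anything falls off the work surface, if the arm or the gripper's body presses on something with over 40 N, if the wrist force passes 120 N, or if a joint passes its speed limit or range.

## Working session

There is one attempt and no reset: what is moved stays moved. The work goes in short steps, Python scripts to look and compute and a shell command to move; the robot and the scene stay as the last step left them, time stands still between calls to the robot, and variables do not carry over. Pictures are saved under pics/ and viewed, at most 10 in all, crops included, and the job is handed in when it is done.

```bash
mkdir -p pics; ls; python3 - <<'E'
from rig import robot,cams
import cv2,numpy as np
for n in("scene","top"):
    c=cams.camera(n); cv2.imwrite(f"pics/{n}0.png",c["color"]); np.savez(f"{n}0.npz",**c)
    print(n,c["fov_y"],c["cx"],c["cy"],np.round(c["view"],3).tolist())
print(robot.get_obs(), robot.nose_length)
E
```

```text
pics
scene 54.68722164376414 283.4973618822961 213.9023794052285 [[-0.51, 0.86, 0.012, 0.275], [0.75, 0.452, -0.483, -0.365], [-0.421, -0.237, -0.876, 1.339], [0.0, 0.0, 0.0, 1.0]]
top 57.524589450707154 282.09177975078956 209.1733774340681 [[-0.007, -1.0, -0.018, 0.016], [-0.99, 0.009, -0.139, 0.593], [0.14, 0.017, -0.99, 1.179], [0.0, 0.0, 0.0, 1.0]]
{'time': 0.1, 'q': array([ 9.36493513e-01,  5.28338308e-01,  1.43376314e+00, -4.29681570e-06,
        1.18139044e+00, -1.78486663e-01]), 'joint_velocities': array([ 7.77174685e-04, -1.61568652e-03, -1.35597201e-03,  4.40780754e-04,
        6.20263975e-06,  8.50830082e-04]), 'joint_torque': array([-5.07617517e-05, -4.40990102e+01, -1.77150196e+01,  6.34984067e-02,
        5.34109015e-02, -3.71414183e-05]), 'position': array([0.27471753, 0.56069979, 0.2386944 ]), 'tool_rot': array([ 2.25939291e-01,  9.74140921e-01, -8.73055849e-04, -3.73558004e-04]), 'ft_force': array([ 0.65442403, -0.23826782,  0.52765806]), 'moment': array([ 0.01867529, -0.00143271,  0.03754326]), 'grip_force': 0.0, 'grip_width': 0.08707570154902426} 0.017
```

View pics/top0.png

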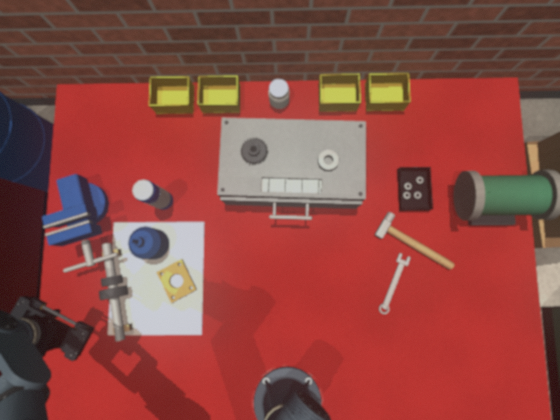

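View pics/scene0.png

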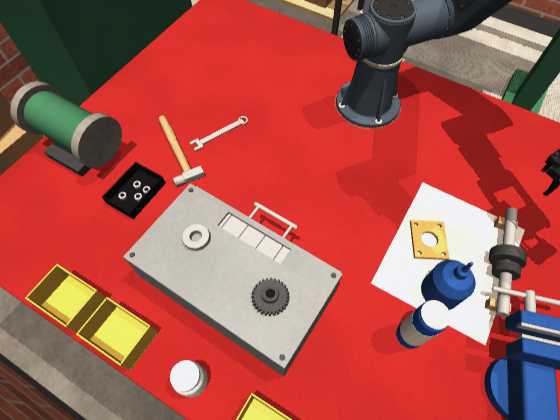

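The top view shows the chest top at about (220–366, 119–197), the groove at (262–321, 178–193) and the handle bar at (270–311, 217). The gripper is at far left, near (75, 340). The scene view shows the same layout, with three seams visible in the groove. Next I'll measure the chest from depth.

```bash
cat > h.py <<'E'
import numpy as np,cv2
def world(c):
    f=210/np.tan(np.radians(c["fov_y"])/2); d=c["depth"]; v,u=np.mgrid[:420,:560]
    P=np.stack([(u-c["cx"])*d/f,(v-c["cy"])*d/f,d],-1); T=np.linalg.inv(c["view"])
    W=P@T[:3,:3].T+T[:3,3]; W[d==0]=np.nan; return W
E
python3 - <<'E'
from h import *
for n in("top","scene"):
    c=dict(np.load(n+"0.npz")); W=world(c); z=W[...,2]
    col=c["color"].astype(int); grey=(col.max(2)-col.min(2)<40)
    roi=(W[...,0]>.3)&(W[...,0]<1)&(abs(W[...,1])<.35)&grey
    def big(m):
        k,l,s,_=cv2.connectedComponentsWithStats(m.astype(np.uint8)); i=1+np.argmax(s[1:,4]); return l==i
    m=big(roi&(abs(z-.13)<.012))
    r=cv2.minAreaRect(W[m][:,:2].astype(np.float32)*1000); print(n,"top",r,np.median(z[m]),m.sum())
    g=big(roi&m&(col.min(2)>185)); 
    print("groove",cv2.minAreaRect(W[g][:,:2].astype(np.float32)*1000),np.median(z[g]),g.sum())
    bx=np.array(r[0])/1000
    h=roi&(z>.08)&(z<.11)&(W[...,0]<bx[0]-.14)&(col.min(2)>120)
    if h.sum()>5: print("handle",cv2.minAreaRect(W[h][:,:2].astype(np.float32)*1000),np.median(z[h]),h.sum())
E
```

```text
top top ((737.5125732421875, -21.460098266601562), (439.33148193359375, 242.19827270507812), 87.82521057128906) 0.1295795522665517 10385
groove ((651.7725219726562, -23.338775634765625), (42.1212158203125, 37.43034744262695), 89.39665222167969) 0.12149663776214548 164
handle ((575.8905029296875, -13.50033187866211), (121.07806396484375, 42.720664978027344), 89.90170288085938) 0.09884240833104718 174
scene top ((736.166015625, -21.513275146484375), (439.8896484375, 241.10533142089844), 87.65369415283203) 0.13045675466810702 18029
groove ((735.9923706054688, -21.029190063476562), (437.0352478027344, 239.829833984375), 87.70645141601562) 0.13045711073404753 12771
handle ((575.7403564453125, -13.955337524414062), (124.64506530761719, 39.363807678222656), 89.18602752685547) 0.09990736942810552 216
```

```bash
R='{"jaw":0,"linear":[0,0,-0.5],"twist":6.61}'; python3 -m pendant '[{"jaw":0,"linear":[0,0,-0.5],"twist":6.61},{"jaw":0,"linear":[0,0,-0.5],"twist":6.61},{"jaw":0,"linear":[0,0,-0.5],"twist":6.61},{"jaw":0,"linear":[0,0,-0.5],"twist":6.61},{"jaw":0,"linear":[0,0,-0.5],"twist":6.61},{"jaw":0,"linear":[0,0,-0.5],"twist":6.61},{"jaw":0,"linear":[0,0,-0.5],"twist":6.61},{"jaw":0,"linear":[0,0,-0.5],"twist":6.61},{"jaw":0,"linear":[0,0,-0.5],"twist":6.61},{"jaw":0,"linear":[0,0,-0.5],"twist":6.61},{"jaw":0,"linear":[0,0,0],"twist":0}]' 20
cat > e.py <<'E'
import numpy as np,sys
from rig import robot
from scipy.spatial.transform import Rotation as R
C=np.array([.7368,-.0215]);t=np.radians(-2.25);X=np.array([np.cos(t),np.sin(t)]);Y=np.array([-X[1],X[0]])
def rep():
    o=robot.get_obs();r=R.from_quat(o["tool_rot"]);p=np.array(o["position"])
    d=p[:2]-C; print("t",o["time"],"chest mm",np.round([d@X*1e3,d@Y*1e3],1),"tip z",round((p[2]-robot.nose_length)*1e3,1),"tooly yaw",np.round(np.degrees(np.arctan2(*r.as_matrix()[1::-1,1])),2),"tilt",np.round(np.degrees(r.as_matrix()[:2,2]),2),"F",np.round(o["ft_force"],1),"grip",round(o["grip_width"]*1e3,1))
    return o,r
def to(x,y,tipz):
    o,r=rep(); w=np.r_[C+x*X+y*Y,tipz+robot.nose_length]; print("tool cm",np.round(r.inv().apply(w-o["position"])*100,2))
if __name__=="__main__": to(*[float(a)/1000 for a in sys.argv[1:4]])
E
python3 e.py -85 74 170
```

```text
time: 1.02
position: [0.2753, 0.5614, 0.2901]
tool_rot: [0.721, 0.693, 0.001, -0.0]
ft_force: [0.5, 0.2, -0.0]
grip_width: 0.0218
grip_force: 0.0
t 1.0167 chest mm [-484.1  564.4] tip z 273.1 tooly yaw -2.32 tilt [0.04 0.05] F [ 0.5  0.2 -0. ] grip 21.8
tool cm [-49.    39.96  10.3 ]
```

```bash
python3 -m pendant '[{"jaw":0,"linear":[-2,1.6,0],"twist":0},{"jaw":0,"linear":[-2.5,2,0],"twist":0},{"jaw":0,"linear":[-2.5,2,0],"twist":0},{"jaw":0,"linear":[-2.5,2,0],"twist":0},{"jaw":0,"linear":[-2.5,2,0],"twist":0},{"jaw":0,"linear":[-2.5,2,0],"twist":0},{"jaw":0,"linear":[-2.5,2,0],"twist":0},{"jaw":0,"linear":[-2.5,2,0],"twist":0},{"jaw":0,"linear":[-2.5,2,0],"twist":0},{"jaw":0,"linear":[-2.5,2,0],"twist":0},{"jaw":0,"linear":[-2.5,2,0],"twist":0},{"jaw":0,"linear":[-2.5,2,0],"twist":0}]'
python3 -m pendant '[{"jaw":0,"linear":[-2.5,2,0],"twist":0},{"jaw":0,"linear":[-2.5,2,0],"twist":0},{"jaw":0,"linear":[-2.5,2,0],"twist":0},{"jaw":0,"linear":[-2.5,2,1],"twist":0},{"jaw":0,"linear":[-2.5,2,1],"twist":0},{"jaw":0,"linear":[-2.5,2,1],"twist":0},{"jaw":0,"linear":[-2.5,2,1],"twist":0},{"jaw":0,"linear":[-1.5,1.2,1],"twist":0},{"jaw":0,"linear":[0,0,1],"twist":0},{"jaw":0,"linear":[0,0,1],"twist":0},{"jaw":0,"linear":[0,0,1],"twist":0},{"jaw":0,"linear":[0,0,0],"twist":0}]'
python3 e.py -85 74 130
```

```text
time: 2.02
position: [0.4999, 0.2558, 0.289]
tool_rot: [0.72, 0.694, -0.0, -0.0]
ft_force: [1.0, 0.2, -0.2]
grip_width: 0.0007
grip_force: 0.0
time: 3.02
position: [0.6414, 0.0631, 0.2067]
tool_rot: [0.72, 0.694, -0.002, -0.003]
ft_force: [0.1, -0.5, -0.6]
grip_width: 0.0002
grip_force: 0.0
t 3.0167 chest mm [-98.7  80.7] tip z 189.7 tooly yaw -2.1 tilt [-0.36  0.05] F [ 0.1 -0.5 -0.6] grip 0.2
tool cm [-0.68  1.4   5.96]
```

```bash
python3 -m pendant '[{"jaw":0,"linear":[-0.3,0.6,1],"twist":0},{"jaw":0,"linear":[-0.2,0.4,1],"twist":0},{"jaw":0,"linear":[0,0,1],"twist":0},{"jaw":0,"linear":[0,0,1],"twist":0},{"jaw":0,"linear":[0,0,0],"twist":0},{"jaw":0,"linear":[0,0,0],"twist":0}]'
python3 e.py -85 74 130
python3 - <<'E'
from h import *
from e import C,X,Y
from rig import cams
c=dict(np.load("scene0.npz"));f=210/np.tan(np.radians(c["fov_y"])/2)
def pr(c,x,y,z):
    w=np.r_[C+x*X+y*Y,z,1];p=c["view"]@w;return f*p[0]/p[2]+c["cx"],f*p[1]/p[2]+c["cy"]
q=np.float32([pr(c,x,y,.122) for x,y in((-.12,-.1),(-.12,.1),(-.05,.1),(-.05,-.1))])
M=cv2.getPerspectiveTransform(q,np.float32([[0,0],[800,0],[800,280],[0,280]]))
cv2.imwrite("pics/groove.png",cv2.warpPerspective(c["color"],M,(800,280),flags=cv2.INTER_CUBIC))
c=cams.camera("scene");u,v=map(int,pr(c,-.085,.03,.13));cv2.imwrite("pics/s1.png",cv2.resize(c["color"][v-75:v+75,u-100:u+100],None,fx=4,fy=4,interpolation=cv2.INTER_CUBIC))
E
```

```text
time: 3.52
position: [0.653, 0.0564, 0.1684]
tool_rot: [0.721, 0.693, -0.001, -0.001]
ft_force: [-0.2, 0.1, 0.2]
grip_width: 0.0002
grip_force: 0.0
t 3.5167 chest mm [-86.8  74.5] tip z 151.4 tooly yaw -2.21 tilt [-0.14  0.01] F [-0.2  0.1  0.2] grip 0.2
tool cm [-0.05  0.18  2.14]
```

View pics/groove.png

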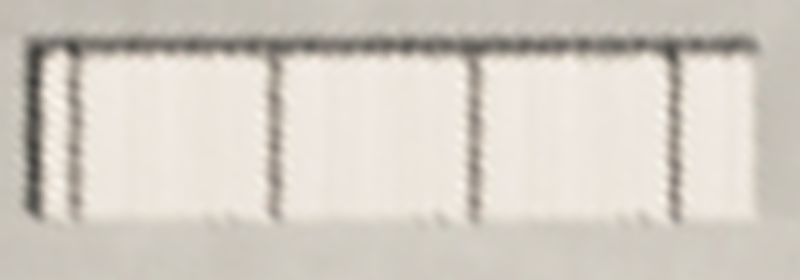

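View pics/s1.png

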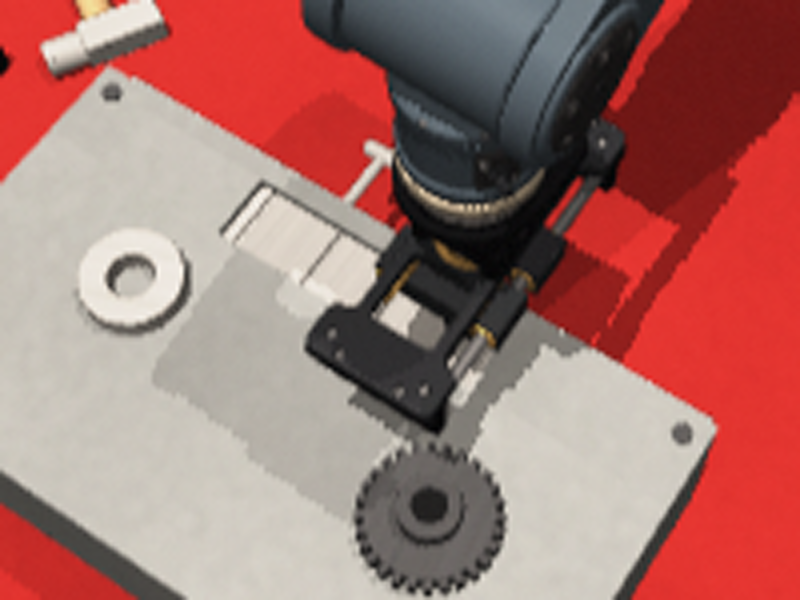

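The rectified groove (4 px/mm) shows seams at px 75, 275, 475 and 675, which is y = -81, -31, 19 and 69 mm. The candidate plates are therefore centred at y = 44, -6 and -56. The crop shows the closed gripper above the left end of the groove, clear of the gear.

```bash
python3 -m pendant '[{"jaw":0,"linear":[0,0.1,0.9],"twist":0},{"jaw":0,"linear":[0,0.1,0.9],"twist":0},{"jaw":0,"linear":[0,0,0.6],"twist":0},{"jaw":0,"linear":[0,0,0],"twist":0},{"jaw":0,"linear":[0,0,0],"twist":0},{"jaw":0,"linear":[0,0,0],"twist":0}]'
python3 e.py -85 74 122
```

```text
time: 4.07
position: [0.6559, 0.0561, 0.1455]
tool_rot: [0.721, 0.693, 0.0, -0.0]
ft_force: [0.1, -0.2, -0.1]
grip_width: 0.0006
grip_force: 0.0
t 4.0667 chest mm [-83.9  74.3] tip z 128.5 tooly yaw -2.22 tilt [0. 0.] F [ 0.1 -0.2 -0.1] grip 0.6
tool cm [-0.03 -0.11  0.65]
```

```bash
python3 -m pendant '[{"jaw":0,"linear":[0,-0.05,0.2],"twist":0},{"jaw":0,"linear":[0,-0.05,0.2],"twist":0},{"jaw":0,"linear":[0,0,0],"twist":0},{"jaw":0,"linear":[0,0,0],"twist":0}]'
python3 e.py -85 74 122
python3 -m pendant '[{"jaw":0,"linear":[0,0,0.1],"twist":0},{"jaw":0,"linear":[0,0,0],"twist":0},{"jaw":0,"linear":[0,0,0],"twist":0}]'
python3 e.py -85 74 122
```

```text
time: 4.4
position: [0.6547, 0.0562, 0.1415]
tool_rot: [0.721, 0.693, -0.0, -0.0]
ft_force: [-0.8, 0.8, 0.1]
grip_width: 0.0003
grip_force: 0.0
t 4.4 chest mm [-85.1  74.4] tip z 124.5 tooly yaw -2.21 tilt [-0.01  0.  ] F [-0.8  0.8  0.1] grip 0.3
tool cm [-0.04  0.01  0.25]
time: 4.65
position: [0.6548, 0.0561, 0.1406]
tool_rot: [0.721, 0.693, 0.0, -0.0]
ft_force: [-0.2, -0.6, 0.2]
grip_width: 0.0007
grip_force: 0.0
t 4.65 chest mm [-85.   74.4] tip z 123.6 tooly yaw -2.22 tilt [0. 0.] F [-0.2 -0.6  0.2] grip 0.7
tool cm [-0.04 -0.    0.16]
```

```bash
python3 -m pendant '[{"jaw":0,"linear":[0,0,0.1],"twist":0},{"jaw":0,"linear":[0,0,0],"twist":0},{"jaw":0,"linear":[0,0,0],"twist":0}]'
python3 -m pendant '[{"jaw":0,"linear":[0,0,0.05],"twist":0},{"jaw":0,"linear":[0,0,0],"twist":0},{"jaw":0,"linear":[0,0,0],"twist":0}]'
python3 -m pendant '[{"jaw":0,"linear":[0,0,0.05],"twist":0},{"jaw":0,"linear":[0,0,0],"twist":0},{"jaw":0,"linear":[0,0,0],"twist":0}]'|grep -E "pos|for"
```

```text
time: 4.9
position: [0.6548, 0.0561, 0.1395]
tool_rot: [0.721, 0.693, -0.0, -0.0]
ft_force: [0.7, 1.1, -0.6]
grip_width: 0.0003
grip_force: 0.0
time: 5.15
position: [0.6548, 0.0561, 0.1394]
tool_rot: [0.721, 0.693, 0.0, 0.0]
ft_force: [-1.1, 0.2, 3.1]
grip_width: 0.0004
grip_force: 1.7
position: [0.6548, 0.0561, 0.1395]
ft_force: [-1.7, -0.7, 6.1]
grip_force: 2.9
```

```bash
python3 -m pendant '[{"jaw":0,"linear":[-0.3,0,0],"twist":0},{"jaw":0,"linear":[-0.3,0,0],"twist":0},{"jaw":0,"linear":[-0.3,0,0],"twist":0},{"jaw":0,"linear":[-0.3,0,0],"twist":0},{"jaw":0,"linear":[-0.3,0,0],"twist":0}]'|grep -E "pos|for"; python3 -m pendant '[{"jaw":0,"linear":[-0.3,0,0],"twist":0},{"jaw":0,"linear":[-0.3,0,0],"twist":0},{"jaw":0,"linear":[-0.3,0,0],"twist":0},{"jaw":0,"linear":[-0.3,0,0],"twist":0},{"jaw":0,"linear":[-0.3,0,0],"twist":0},{"jaw":0,"linear":[0,0,0],"twist":0}]'; python3 e.py -85 44 122
```

```text
position: [0.6551, 0.0421, 0.1393]
ft_force: [0.6, 3.4, 4.2]
grip_force: 2.0
time: 6.32
position: [0.6536, 0.0253, 0.1385]
tool_rot: [0.721, 0.693, -0.0, 0.0]
ft_force: [0.6, 1.6, 3.0]
grip_width: 0.0005
grip_force: 1.8
t 6.3167 chest mm [-85.   43.5] tip z 121.5 tooly yaw -2.25 tilt [-0.01 -0.03] F [0.6 1.6 3. ] grip 0.5
tool cm [ 0.05 -0.   -0.05]
```

```bash
python3 -m pendant '[{"jaw":0,"linear":[0,0,0.05],"twist":0},{"jaw":0,"linear":[0,0,0],"twist":0},{"jaw":0,"linear":[0,0,0],"twist":0}]'|grep -E "pos|for";python3 -m pendant '[{"jaw":0,"linear":[0,0,0.05],"twist":0},{"jaw":0,"linear":[0,0,0],"twist":0},{"jaw":0,"linear":[0,0,0],"twist":0}]'|grep -E "pos|for"
```

```text
position: [0.6536, 0.0254, 0.138]
ft_force: [-0.9, -0.8, 3.4]
grip_force: 2.0
position: [0.6536, 0.0255, 0.1376]
ft_force: [-0.9, -2.4, 4.3]
grip_force: 2.3
```

```bash
python3 -m pendant '[{"jaw":0,"linear":[0,0,0.1],"twist":0},{"jaw":0,"linear":[0,0,0.1],"twist":0},{"jaw":0,"linear":[0,0,0],"twist":0},{"jaw":0,"linear":[0,0,0],"twist":0},{"jaw":0,"linear":[0,0,0],"twist":0}]'|grep -E "pos|for"
```

```text
position: [0.6536, 0.0256, 0.1356]
ft_force: [-1.2, -2.7, 4.6]
grip_force: 2.5
```

```bash
python3 -m pendant '[{"jaw":0,"linear":[0,0,0.2],"twist":0},{"jaw":0,"linear":[0,0,0.2],"twist":0},{"jaw":0,"linear":[0,0,0.2],"twist":0},{"jaw":0,"linear":[0,0,0.2],"twist":0},{"jaw":0,"linear":[0,0,0.1],"twist":0},{"jaw":0,"linear":[0,0,0],"twist":0},{"jaw":0,"linear":[0,0,0],"twist":0},{"jaw":0,"linear":[0,0,0],"twist":0},{"jaw":0,"linear":[0,0,0],"twist":0}]'|grep -E "pos|for"
```

```text
position: [0.6537, 0.0256, 0.1274]
ft_force: [-2.0, -3.7, 9.2]
grip_force: 4.2
```

```bash
python3 -m pendant '[{"jaw":0,"linear":[0,0,0.07],"twist":0},{"jaw":0,"linear":[0,0,0],"twist":0},{"jaw":0,"linear":[0,0,0],"twist":0},{"jaw":0,"linear":[0,0,0],"twist":0},{"jaw":0,"linear":[0,0,0],"twist":0},{"jaw":0,"linear":[0,0,0],"twist":0}]'|grep -E "pos|for"
cat > m.py <<'E'
from h import *
from e import C,X,Y
from rig import cams
c=cams.camera("top");W=world(c);d=W[...,:2]-C;x=d@X;y=d@Y;z=W[...,2];col=c["color"].astype(int)
h=(abs(y)<.07)&(z>.085)&(z<.115)&(x<-.15)&(x>-.32)&(col.max(2)-col.min(2)<40)&(col.min(2)>120)
xs=x[h]*1000; hist=np.histogram(xs,np.arange(-320,-149,5)); print(h.sum(),[(int(b),int(n)) for n,b in zip(*hist) if n])
f=xs<xs.min()+14; print("bar x",np.median(xs[f]),"y",y[h][f].min(),y[h][f].max(),"z",np.median(z[h][f]))
cv2.imwrite("pics/t_last.png",c["color"])
E
python3 m.py
```

```text
position: [0.6536, 0.0256, 0.1267]
ft_force: [-1.4, -2.5, 9.0]
grip_force: 4.4
155 [(-215, 33), (-210, 27), (-205, 2), (-200, 4), (-195, 2), (-190, 4), (-185, 4), (-180, 3), (-175, 3), (-170, 4), (-165, 35), (-160, 27), (-155, 7)]
bar x -211.2058667672298 y -0.060173053603671985 0.012279844835544606 z 0.09990464179030378
```

```bash
python3 -m pendant '[{"jaw":0,"linear":[0,0,-0.3],"twist":0},{"jaw":0,"linear":[0,0,-0.6],"twist":0},{"jaw":0,"linear":[0,0,-1],"twist":0},{"jaw":0,"linear":[0,0,-1.5],"twist":0},{"jaw":0,"linear":[0,0,-2],"twist":0},{"jaw":0,"linear":[0,0,-1.5],"twist":0},{"jaw":0.4,"linear":[0,-2,0],"twist":0},{"jaw":0.4,"linear":[-1,-2.5,0],"twist":0},{"jaw":0.4,"linear":[-1.5,-2.5,0],"twist":0},{"jaw":0.4,"linear":[-1,-2.5,0],"twist":0},{"jaw":0.4,"linear":[-0.9,-2,0],"twist":0},{"jaw":0.4,"linear":[0,-1.1,0],"twist":0}]'|grep -E "pos|for"
python3 -m pendant '[{"jaw":0.4,"linear":[0,0,0],"twist":0},{"jaw":0.4,"linear":[0,0,0],"twist":0},{"jaw":0.4,"linear":[0,0,0],"twist":0}]'|grep -E "pos|for"
python3 e.py -211 0 76
```

```text
position: [0.5226, -0.013, 0.1942]
ft_force: [-0.1, -0.8, -0.6]
grip_force: 0.0
position: [0.5273, -0.0127, 0.1949]
ft_force: [0.4, -0.2, 0.2]
grip_force: 0.0
t 9.7833 chest mm [-209.7    0.6] tip z 177.9 tooly yaw -2.21 tilt [0.09 0.01] F [ 0.4 -0.2  0.2] grip 34.3
tool cm [-0.06 -0.14 10.19]
```

```bash
python3 - <<'E'
from h import *
from rig import cams
c=cams.camera("scene");cv2.imwrite("pics/s2.png",c["color"][60:360,100:500])
E
```

```text
(no output)
```

View pics/s2.png

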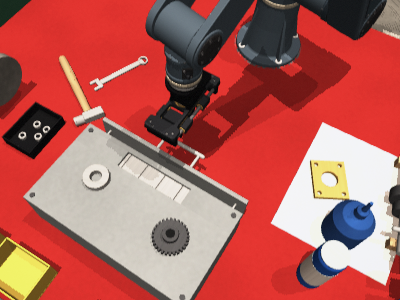

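The crop shows the drawer sprung out, the plates flush again at about (155, 178), and the gripper over the handle at about (170, 150). Next I'll descend onto the bar.

```bash
python3 -m pendant '[{"jaw":0.4,"linear":[0,-0.1,1.5],"twist":0},{"jaw":0.4,"linear":[0,0,1.5],"twist":0},{"jaw":0.4,"linear":[0,0,1.5],"twist":0},{"jaw":0.4,"linear":[0,0,1.5],"twist":0},{"jaw":0.4,"linear":[0,0,1.2],"twist":0},{"jaw":0.4,"linear":[0,0,1],"twist":0},{"jaw":0.4,"linear":[0,0,0.8],"twist":0},{"jaw":0.4,"linear":[0,0,0.8],"twist":0},{"jaw":0.4,"linear":[0,0,0.4],"twist":0},{"jaw":0.4,"linear":[0,0,0],"twist":0},{"jaw":0.4,"linear":[0,0,0],"twist":0},{"jaw":0.4,"linear":[0,0,0],"twist":0}]'|grep -E "pos|for"
python3 e.py -211 0 76
python3 -m pendant '[{"jaw":0,"linear":[0,0,0],"twist":0},{"jaw":0,"linear":[0,0,0],"twist":0},{"jaw":0,"linear":[0,0,0],"twist":0},{"jaw":0,"linear":[0,0,0],"twist":0},{"jaw":0,"linear":[0,0,0],"twist":0},{"jaw":0,"linear":[0,0,0],"twist":0}]' 20
python3 e.py -276 0 76
```

```text
position: [0.5255, -0.013, 0.0933]
ft_force: [-0.5, -0.3, -0.3]
grip_force: 0.0
t 10.8333 chest mm [-2.115e+02  2.000e-01] tip z 76.3 tooly yaw -2.22 tilt [ 0.06 -0.01] F [-0.5 -0.3 -0.3] grip 34.6
tool cm [-0.02  0.05  0.03]
time: 11.33
position: [0.5257, -0.013, 0.0931]
tool_rot: [0.721, 0.693, 0.0, 0.001]
ft_force: [0.9, 0.5, 0.6]
grip_width: 0.0102
grip_force: 20.0
t 11.3333 chest mm [-2.113e+02  2.000e-01] tip z 76.1 tooly yaw -2.22 tilt [ 0.08 -0.01] F [0.9 0.5 0.6] grip 10.2
tool cm [-0.02 -6.47  0.  ]
```

```bash
python3 -m pendant '[{"jaw":0,"linear":[0,-0.3,0],"twist":0},{"jaw":0,"linear":[0,-0.6,0],"twist":0},{"jaw":0,"linear":[0,-0.8,0],"twist":0},{"jaw":0,"linear":[0,-0.8,0],"twist":0},{"jaw":0,"linear":[0,-0.8,0],"twist":0},{"jaw":0,"linear":[0,-0.8,0],"twist":0},{"jaw":0,"linear":[0,-0.8,0],"twist":0},{"jaw":0,"linear":[0,-0.7,0],"twist":0},{"jaw":0,"linear":[0,-0.4,0],"twist":0},{"jaw":0,"linear":[0,-0.2,0],"twist":0},{"jaw":0,"linear":[0,0,0],"twist":0},{"jaw":0,"linear":[0,0,0],"twist":0}]' | grep -E "pos|for"
python3 -m pendant '[{"jaw":0,"linear":[0,-0.1,0],"twist":0},{"jaw":0,"linear":[0,-0.1,0],"twist":0},{"jaw":0,"linear":[0,-0.1,0],"twist":0},{"jaw":0,"linear":[0,0,0],"twist":0},{"jaw":0,"linear":[0,0,0],"twist":0}]' | grep -E "pos|for"
python3 e.py -277 0 76
```

```text
position: [0.4612, -0.0104, 0.093]
ft_force: [-0.8, -0.2, 6.4]
grip_force: 20.0
position: [0.4612, -0.0104, 0.093]
ft_force: [4.3, 3.1, 3.0]
grip_force: 20.0
t 12.75 chest mm [-2.758e+02  2.000e-01] tip z 76.0 tooly yaw -2.24 tilt [ 0.13 -0.01] F [4.3 3.1 3. ] grip 10.2
tool cm [-0.02 -0.12  0.  ]
```

```bash
python3 -m pendant '[{"jaw":0,"linear":[0,-0.1,0],"twist":0},{"jaw":0,"linear":[0,-0.1,0],"twist":0},{"jaw":0,"linear":[0,0,0],"twist":0},{"jaw":0,"linear":[0,0,0],"twist":0},{"jaw":0,"linear":[0,0,0],"twist":0}]' | grep -E "pos|for"
python3 e.py -277 0 76; python3 m.py
```

```text
position: [0.4612, -0.0105, 0.0931]
ft_force: [7.7, 3.8, 0.5]
grip_force: 20.0
t 13.1667 chest mm [-2.759e+02  2.000e-01] tip z 76.1 tooly yaw -2.27 tilt [ 0.36 -0.03] F [7.7 3.8 0.5] grip 10.0
tool cm [-0.02 -0.11  0.01]
55 [(-230, 3), (-225, 20), (-180, 5), (-170, 27)]
bar x -223.40146546462242 y -0.06903081202126844 -0.03912341998524498 z 0.10734815865586556
```

```bash
python3 -m pendant '[{"jaw":0.4,"linear":[0,0,0],"twist":0},{"jaw":0.4,"linear":[0,0,0],"twist":0},{"jaw":0.4,"linear":[0,0,0],"twist":0},{"jaw":0.4,"linear":[0,0.1,0],"twist":0},{"jaw":0.4,"linear":[0,0.1,0],"twist":0},{"jaw":0.4,"linear":[0,0.1,0],"twist":0},{"jaw":0.4,"linear":[0,0,0],"twist":0}]' | grep -E "pos|for"
python3 e.py -276 0 76
python3 -m pendant '[{"jaw":0.4,"linear":[0,0,-0.5],"twist":0},{"jaw":0.4,"linear":[0,0,-1],"twist":0},{"jaw":0.4,"linear":[0,0,-1.5],"twist":0},{"jaw":0.4,"linear":[0,0,-2],"twist":0},{"jaw":0.4,"linear":[0,0,-2],"twist":0},{"jaw":0.4,"linear":[0,0,-2],"twist":0},{"jaw":0.4,"linear":[0,0,-2],"twist":0},{"jaw":0.4,"linear":[2,0,-2],"twist":0},{"jaw":0.4,"linear":[3,0,-1],"twist":0},{"jaw":0.4,"linear":[3,0,0],"twist":0},{"jaw":0.4,"linear":[3,0,0],"twist":0},{"jaw":0.4,"linear":[3,0,0],"twist":0}]' | grep -E "pos|for"
python3 -m pendant '[{"jaw":0.4,"linear":[0,0,0],"twist":0},{"jaw":0.4,"linear":[0,0,0],"twist":0},{"jaw":0.4,"linear":[0,0,0],"twist":0}]' | grep -E "pos|for"
python3 m.py
```

```text
position: [0.4609, -0.0105, 0.0927]
ft_force: [0.1, 1.0, 0.6]
grip_force: 0.0
t 13.8 chest mm [-2.761e+02  2.000e-01] tip z 75.7 tooly yaw -2.22 tilt [-0.05  0.01] F [0.1 1.  0.6] grip 34.0
tool cm [-0.02  0.01 -0.03]
position: [0.4661, 0.1307, 0.2336]
ft_force: [0.3, -0.6, -0.2]
grip_force: 0.0
position: [0.4661, 0.1291, 0.2329]
ft_force: [0.3, -0.4, -1.0]
grip_force: 0.0
411 [(-285, 7), (-280, 65), (-275, 57), (-270, 9), (-265, 4), (-260, 10), (-255, 12), (-250, 6), (-245, 11), (-240, 10), (-235, 12), (-230, 73), (-225, 83), (-220, 6), (-180, 18), (-170, 28)]
bar x -275.28344985413855 y -0.0618161043382946 0.060979522371802784 z 0.0990415594556352
```

View pics/t_last.png

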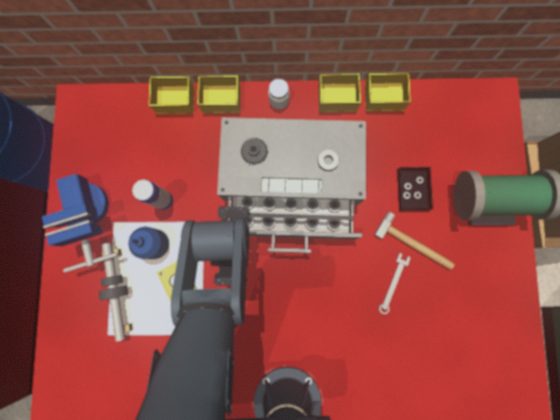

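The drawer is fully out: the bar is at (271–310, 249) in the picture, or x ≈ -276 mm. The gripper is clear and the bystanders haven't moved.

```bash
python3 -c "
from rig import robot
print(robot.hand_in())"
```

```text
the job is handed in; nothing more can be done
None
```

The locked drawer is open: the left-hand full plate was the catch, I pressed it about 13 mm and it came back up, then I pulled the drawer to its stop, let go, and handed the job in about 15 s into the 72 s allowed.

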